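# Gauge the lens depth in an eyepiece tube and fit its distance sleeve

### The job

A depth gauge stands across the mouth of the middle tube in the rack. Lower its rod gently into the tube until it bottoms on the delicate lens cell, hold it there lightly while you read the depth, then lift the gauge off and stand it upright on the bench. Slide the distance sleeve that is as long as the measured depth gently into that tube, so that it sits on the lens cell with its top flush with the tube's rim; leave the loose eyepiece, objective and screwdriver where they are.

Things in the scene. Friction and masses are not known exactly. Their poses are not given: they have to be found in the camera images.
- rack: The fixed cream board, 70 x 250 x 18 mm, that carries three upright tubes, alike from outside, 85 mm apart along its y axis (one in the middle). Origin at the centre of its underside on the bench; z is up.
- tube_mouth (a point): Centre of the mouth of the middle tube, in the plane of its rim, 90 mm above the bench; z is up, y runs along the rack.
- tube_a: One of the three tubes, in any of the three places, fixed: black with a bright rim, 72 mm tall, 34 mm outside, 24 mm bore, open at the top. At the bottom of its blind bore sits a delicate lens cell, 38, 43 or 48 mm below the rim; which tube has which depth is not known. Origin at the centre of its foot, 18 mm above the bench; z up.
- tube_b: Another of the three tubes, as tube_a. The lens cell in each tube is hard to the touch and bears 20 N at most, knocks included: bring the rod down on it slowly (10 to 15 mm/s).
- tube_c: Another of the three tubes, as tube_a.
- gauge: Body of the depth gauge, loose: a flat steel bar 28 x 90 x 14 mm (x, y, z) lying across the tube's rim, with a guide barrel of 16 mm diameter on its middle up to 44 mm above the bar's underside. Origin at the centre of the underside; z is up. About 0.4 kg. With the rod drawn up it stands on a flat bench.
- gauge_rod (a joint): Depth in m by which the rod's tip stands below the bar's underside, from -0.002 (right up) to 0.054; 0.004 to 0.02 at the start. The rod slides with about 2 N of friction, less than the body's weight, and stays where it is left; pulled up by its head it slides up to its stop, then lifts the body with it.
- gauge_head (a point): Centre of the knurled round head on top of the gauge's rod: 24 mm diameter, 16 mm tall, 120 mm above the rod's tip; the rod is 8 mm thick. It moves with the rod. The head can be pinched from above or pushed down.
- mat: Fixed rubber mat 100 x 220 x 3 mm on which the three sleeves stand upright in a row along its y axis, about 70 mm apart in any order. Origin at the centre of its underside.
- sleeve_short_mid (a point): Centre (half-way up) of the shortest distance sleeve: plain aluminium tube, upright, 22 mm outside diameter, 38 mm long, both ends chamfered 1.5 mm; 20 g; z along its length.
- sleeve_medium_mid (a point): Centre of the middle distance sleeve: as the short one, but 43 mm long.
- sleeve_long_mid (a point): Centre of the longest distance sleeve: as the short one, but 48 mm long.
- eyepiece: Bystander: a loose eyepiece standing upside down, 34 mm diameter, 44 mm tall; origin at the centre of its underside.
- objective: Bystander: a loose microscope objective standing upright, 25 mm diameter, 44 mm tall; origin at the centre of its underside.
- driver: Bystander: a screwdriver 160 mm long lying on the bench along its x axis; origin under its middle.

How it is judged:
On the way, in this order (a step that is already met when the one before it is completed fails the run):
1. with the gauge's bar seated on the middle tube's rim, its rod is held lightly down on the lens cell at the bottom of the bore ((contact force between gauge_rod and tube_a above 0.5 N or contact force between gauge_rod and tube_b above 0.5 N or contact force between gauge_rod and tube_c above 0.5 N) and value of joint gauge_rod above 0.034 m and horizontal distance between gauge and tube_mouth below 0.007 m and z of gauge in the frame of tube_mouth below 0.002 m and angle between gauge's own z axis and vertical below 0.06 rad), for 0.3 s.
2. the gauge stands upright on the bench, let go (height (world z) of gauge below 0.005 m and angle between gauge's own z axis and vertical below 0.1 rad and contact force between gauge and the fingers below 0.1 N), for 0.2 s.
At the end, for the whole second after the job is handed in: One sleeve stands in the middle tube with its top flush with the rim (within 1.7 mm), at rest, and the gauge stands upright on the bench, at rest (its bar's underside within 5 mm of the bench) (((z of sleeve_short_mid in the frame of tube_mouth between -0.0207 and -0.0173 m and horizontal distance between sleeve_short_mid and tube_mouth below 0.003 m and angle between sleeve_short_mid's own z axis and vertical below 0.08 rad and linear speed of sleeve_short below 0.01 m/s) or (z of sleeve_medium_mid in the frame of tube_mouth between -0.0232 and -0.0198 m and horizontal distance between sleeve_medium_mid and tube_mouth below 0.003 m and angle between sleeve_medium_mid's own z axis and vertical below 0.08 rad and linear speed of sleeve_medium below 0.01 m/s) or (z of sleeve_long_mid in the frame of tube_mouth between -0.0257 and -0.0223 m and horizontal distance between sleeve_long_mid and tube_mouth below 0.003 m and angle between sleeve_long_mid's own z axis and vertical below 0.08 rad and linear speed of sleeve_long below 0.01 m/s)) and height (world z) of gauge below 0.005 m and angle between gauge's own z axis and vertical below 0.1 rad and linear speed of gauge below 0.01 m/s); the robot touches nothing.
It fails at once if the gauge's rod presses on a tube's lens cell with more than 20 N (contact force between gauge_rod and tube_a above 20 N or contact force between gauge_rod and tube_b above 20 N or contact force between gauge_rod and tube_c above 20 N).
It fails at once if a tube, with the lens cell in it, is pressed or knocked with more than 25 N in all (contact force between any of tube_a, tube_b, tube_c and anything else above 25 N).
It fails at once if the eyepiece, the objective or the screwdriver is moved by more than 20 mm (distance of any of eyepiece, objective, driver from where it was at the start of the episode above 0.02 m).
It also fails if it takes over 50 s, if anything falls off the work surface, if the arm or the gripper's body presses on something with over 40 N, if the wrist force passes 120 N, or if a joint passes its speed limit or range.

### The arm

A 7-joint arm with a two-finger parallel gripper is mounted at the origin on the work surface. World frame = base frame: x ahead of the robot, y to its left, z up, the work surface at z = 0. Lengths are in m, angles in rad, forces in N, time in s.
With the tool pointing down it reaches from about 0.4 to 0.85 m from the base axis. Payload 10.4 kg.
Tool frame: the origin (TCP) lies between the finger pads; the fingertips stand 19 mm ahead of it and the grasp point (between the pads) is the TCP; z points along the fingers, x is the direction in which the jaws open and shut, and the axes are right-handed (so a half turn about z gives the same grasp; the last joint's range is limited). The gripper opens to 87 mm and grips with 3 to 60 N. Pads are 19 mm wide; open, the fingers measure 117 mm over their backs; the gripper's body (75 mm by 190 mm) begins 51 mm behind the grasp point.
Start: joints at [1.12, 0.332, -0.065, 1.46, 0.022, 1.35, -0.088], TCP at [0.259, -0.569, 0.242] pointing down, gripper open.
Joint ranges: [-2.6, 2.6], [-0.5, 2.12], [-1.47, 1.34], [0.16, 2.42], [-1.27, 4.41], [0.06, 2.06], [-2.6, 2.6]. Speed limits (rad/s): [2.22, 2.22, 2.79, 2.79, 3.14, 3.14, 3.14].

### API

Orientations are given as a unit quaternion [x, y, z, w].
In Python, from bench import * gives the robot as it stands.
- The arm moves only by the tool step_arm, never from a script. Its argument "commands" is a list of rows, each a list of 6 numbers: the shift along the tool's x, y, z in m, then the turn, a rotation vector about the tool's x, y, z in rad. In form: [[tx, ty, tz, rx, ry, rz], ...]. A call has 1 to 12 rows; each row shifts and turns the commanded pose from where the row before left it, along the tool's axes as they then stand; what a row does not reach is not made up. A row lasts 1/10 s, in which the tool goes at most 50 mm and 8.59 degrees, less where a joint would pass 70% of its speed; a pose out of reach is approached as far as the arm can. A call with a gripper value outside its range is refused whole. "gripper" is the opening, from 0 (shut) to 1 (fully open), set as the call begins (left out, the last holds). The fingers move at their own pace and stop on an object; "grip_force" is the grip in N (left out, the last holds). Time passes only in rows, so rows that do not move let the fingers close. It gives the time, the measured TCP pose, the force and the opening at its end, in the units of the state.
- read_state(): the state, without advancing time (a new reading comes with each control period).
- camera(name): name is "side" or "top" or "wrist"; returns the picture (400x640x3 uint8, red, green, blue); there is no depth.
- get_calibration(name): a dict with "fx", "fy", "cx", "cy" (pixels), "R" (3x3) and "t" (3): a world point X has camera coordinates R X + t. Camera axes: x right, y down, z forward; pixel columns grow to the right and rows downward; lengths in m; the calibration is good to about 2 mm. The wrist camera is an equidistant fisheye: a pixel r from the principal point sees the ray r / f radians off the axis. A picture is of the moment at which its call begins: read the wrist's pose just before it. get_calibration takes no time and is no camera call; for the wrist camera it gives the pose at the moment of the call.
- close_job(): hands the job in, once; it reports no verdict.
The state is a dict: "time": time; "joint_positions": joint angles; "joint_vel": joint speeds; "joint_torque": joint torques, N m; "ee_pos": TCP position; "eef_rot": TCP orientation; "ft_force": force on the tool from outside, world axes, zero at the start; "torque": the same for the moment, N m; "width": finger opening in m.
Only numpy, scipy, OpenCV 4.12 (cv2) and the standard library are available. Lean on these libraries where they do the work, as an engineer would, in place of code of your own. Each camera call takes 0.05 s, during which the arm holds its last target. There are 200 camera calls.

## Working session

There is one attempt and no reset: what is moved stays moved. The work goes in short steps, Python scripts to look and compute and a tool call to move; the robot and the scene stay as the last step left them, time stands still between calls to the robot, and variables do not carry over. Pictures are saved under pics/ and viewed, on a budget of 10 in all, crops included, one or two more only if the job needs it, and the job is handed in when it is done.

Besides the shell and the picture viewer there is one more tool, called by a JSON object that holds its "fn" and its "kwargs". step_arm: Moves the arm, as the interface text tells. Its arguments: {"type":"object","properties":{"commands":{"type":"array","items":{"type":"array","items":{"type":"number"}}},"gripper":{"type":"number"},"grip_force":{"type":"number"}},"required":["commands"]}

```bash
mkdir -p pics; python3 - <<'E'
from bench import *
import cv2
print(read_state())
for n in ("top","side"):
    im=camera(n); cv2.imwrite(f"pics/{n}0.png",im[:,:,::-1]); c=get_calibration(n); print(n,c)
E
```

```text
{'time': 0.0, 'joint_positions': array([ 1.1204327 ,  0.3328954 , -0.06470841,  1.46097266,  0.02158559,
        1.34991296, -0.08849906]), 'joint_vel': array([ 0.00107479, -0.00039068,  0.00134382,  0.00064499,  0.00058024,
       -0.00040345, -0.00055255]), 'joint_torque': array([-9.06305081e-05, -6.23254037e+01,  2.46494956e-02, -3.89892089e+01,
       -6.12396165e-02,  3.97563726e-02,  1.88801864e-04]), 'ee_pos': array([ 0.25911856, -0.56833713,  0.24072429]), 'eef_rot': array([ 8.41088905e-01, -5.40896383e-01, -6.42196466e-04, -3.80991793e-04]), 'ft_force': array([ 0.10844811, -1.08168201, -0.13906313]), 'torque': array([-0.03891908,  0.05024909, -0.06641089]), 'width': 0.08668266716555487}
top {'fx': 444.93726709076645, 'fy': 444.93726709076645, 'cx': 318.30847565050743, 'cy': 196.82766035358142, 'R': array([[-0.00633297, -0.99979942, -0.01900058],
       [-0.99098549,  0.00881762, -0.13367872],
       [ 0.13381945,  0.01798271, -0.99084256]]), 't': array([0.01116041, 0.58844062, 1.21861073])}
side {'fx': 372.13517396143425, 'fy': 372.13517396143425, 'cx': 327.3564404535038, 'cy': 200.17982393579726, 'R': array([[ 0.82901141, -0.55919722,  0.00620851],
       [-0.2961906 , -0.44846612, -0.84329667],
       [ 0.47435346,  0.69726366, -0.53741249]]), 't': array([-0.47769791,  0.30311032,  0.51375871])}
```

View pics/top0.png

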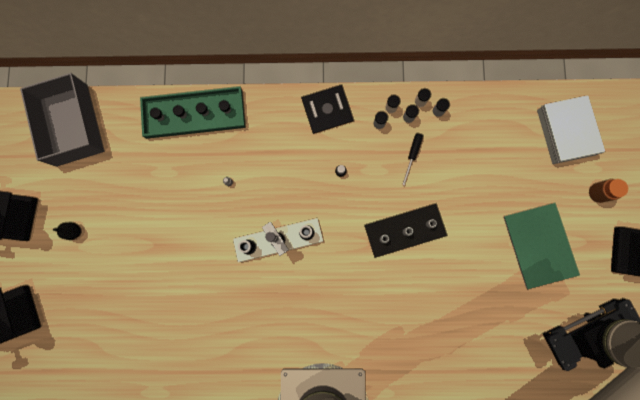

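View pics/side0.png

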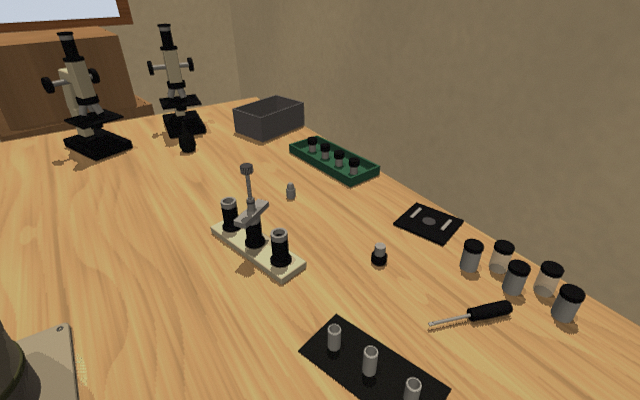

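```bash
python3 - <<'E'
import cv2,numpy as np
def comp(n,boxes,k):
    im=cv2.imread(f"pics/{n}0.png"); out=[]
    for x0,y0,x1,y1 in boxes:
        c=cv2.resize(im[y0:y1,x0:x1],None,fx=k,fy=k,interpolation=cv2.INTER_CUBIC)
        for x in range((x0+9)//10*10,x1,10):
            cv2.line(c,(int((x-x0+.5)*k),0),(int((x-x0+.5)*k),6),(0,0,255),1); cv2.putText(c,str(x),(int((x-x0+.5)*k)-10,16),0,.35,(0,0,255))
        for y in range((y0+9)//10*10,y1,10):
            cv2.line(c,(0,int((y-y0+.5)*k)),(6,int((y-y0+.5)*k)),(0,0,255),1); cv2.putText(c,str(y),(8,int((y-y0+.5)*k)+4),0,.35,(0,0,255))
        out.append(c)
    return out
o=comp("top",[(225,210,335,268),(360,203,450,260)],5)
w=max(a.shape[1] for a in o)
cv2.imwrite("pics/topc.png",np.vstack([np.pad(a,((0,0),(0,w-a.shape[1]),(0,0))) for a in o]))
o=comp("side",[(205,155,310,285),(320,310,425,400)],4)
h=max(a.shape[0] for a in o)
cv2.imwrite("pics/sidec.png",np.hstack([np.pad(a,((0,h-a.shape[0]),(0,0),(0,0))) for a in o])[:,:800])
E
```

```text
(no output)
```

View pics/topc.png

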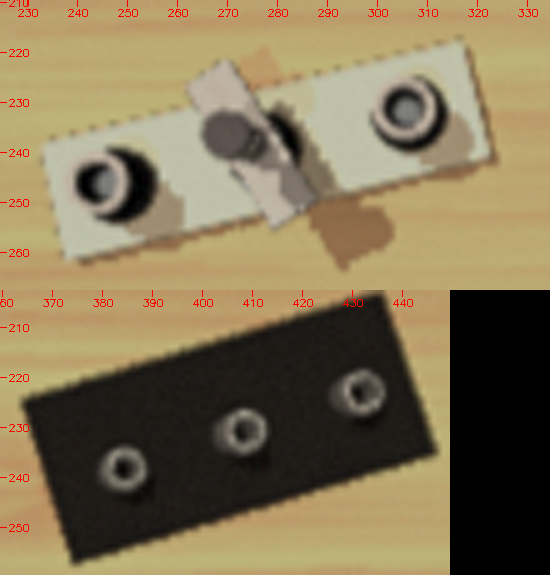

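View pics/sidec.png

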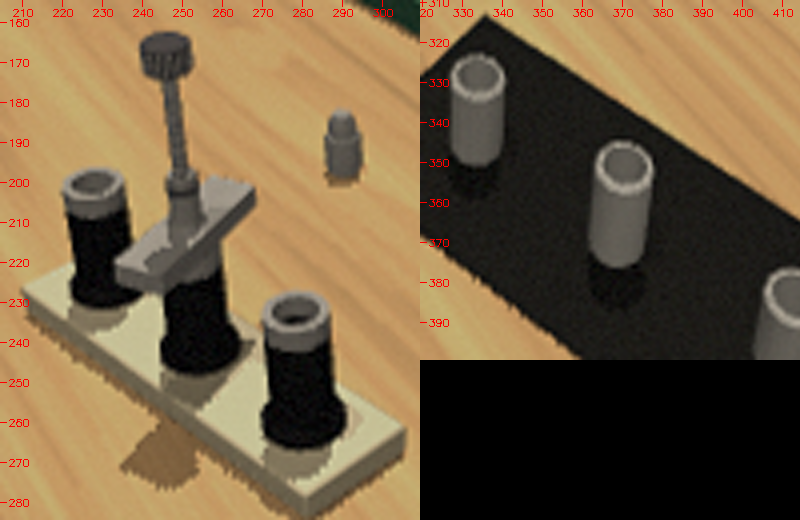

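```bash
cat > h.py <<'E'
from bench import *
import numpy as np, cv2
from scipy.spatial.transform import Rotation as Rn
from scipy.optimize import least_squares
def proj(c,X,wrist=False):
    p=c['R']@np.asarray(X)+c['t']
    if wrist:
        r=np.hypot(p[0],p[1]); th=np.arctan2(r,p[2]); s=th/r
        return np.array([c['cx']+c['fx']*s*p[0],c['cy']+c['fy']*s*p[1]])
    return np.array([c['cx']+c['fx']*p[0]/p[2],c['cy']+c['fy']*p[1]/p[2]])
def onz(c,uv,z,wrist=False):
    return np.r_[least_squares(lambda q:proj(c,[q[0],q[1],z],wrist)-uv,[.5,0]).x,z]
def tri(obs,X0=(.5,0,.1)):  # obs: list of (calib,uv,wrist)
    r=least_squares(lambda X:np.concatenate([proj(c,X,w)-uv for c,uv,w in obs]),X0)
    return r.x, r.fun
def todelta(dp):  # world shift -> tool axes
    return Rn.from_quat(read_state()['eef_rot']).inv().apply(dp)
E
python3 - <<'E'
from h import *
T=get_calibration("top");S=get_calibration("side")
np.set_printoptions(precision=4,suppress=True)
for n,a,b in [("tubeL",(244.5,246),(228.5,200)),("tubeR",(306,231.5),(279,232))]:
    print(n,onz(T,a,.09),onz(S,b,.09),*tri([(T,a,0),(S,b,0)]))
print("head",*tri([(T,(269.5,236.5),0),(S,(246.5,169),0)]))
for n,a,b in [("s1",(384,238),(334.5,329)),("s2",(408.5,231),(371,351)),("s3",(432,223.5),(416,383))]:
    print(n,onz(T,a,.046),*tri([(T,a,0),(S,b,0)]))
for p in [(266,224),(281,252),(262.5,229),(271.5,222.5),(278,254.5),(287,249)]: print("bar",onz(T,p,.104))
print("eye/obj/driver",onz(T,(341,171),.04),onz(T,(228,182),.04),onz(T,(405,186),0),onz(T,(420,134),0))
r=Rn.from_quat(read_state()['eef_rot']); print(r.as_matrix())
print(get_calibration("wrist"))
E
```

```text
tubeL [0.4504 0.2046 0.09  ] [0.452 0.209 0.09 ] [0.4504 0.204  0.0932] [ 0.0131 -0.041  -0.0344  0.0042]
tubeR [0.488  0.0394 0.09  ] [0.4908 0.0436 0.09  ] [0.4883 0.039  0.0939] [ 0.0841 -0.1965 -0.1528  0.0189]
head [0.4704 0.1235 0.1996] [ 0.0173 -0.0468 -0.0385  0.0047]
s1 [ 0.4709 -0.1748  0.046 ] [ 0.4713 -0.1752  0.0443] [ 0.0619 -0.1146 -0.074   0.0092]
s2 [ 0.4898 -0.243   0.046 ] [ 0.4899 -0.2422  0.0522] [ 0.1156 -0.1823 -0.1144  0.0144]
s3 [ 0.5101 -0.3088  0.046 ] [ 0.5131 -0.3115  0.044 ] [ 0.7763 -1.0237 -0.6299  0.0801]
bar [0.508  0.1454 0.104 ]
bar [0.4336 0.105  0.104 ]
bar [0.4947 0.1547 0.104 ]
bar [0.5119 0.1308 0.104 ]
bar [0.4271 0.1129 0.104 ]
bar [0.4414 0.0892 0.104 ]
eye/obj/driver [ 0.6621 -0.0584  0.04  ] [0.6334 0.2639 0.04  ] [ 0.6235 -0.2457  0.    ] [ 0.7789 -0.295   0.    ]
[[ 0.4148 -0.9099 -0.0006]
 [-0.9099 -0.4148  0.0011]
 [-0.0013  0.0001 -1.    ]]
{'fx': 309.70691628693146, 'fy': 309.70691628693146, 'cx': 321.8962885752017, 'cy': 204.03203356677878, 'R': array([[ 0.4147, -0.91  , -0.0015],
       [-0.8785, -0.4008,  0.2602],
       [-0.2373, -0.1066, -0.9656]]), 't': array([-0.6243, -0.032 ,  0.3903])}
```

```bash
cat >> h.py <<'E'
def plan(tgt,yaw=None,n=None,vmax=.048):
    "rows to world TCP tgt, jaw (tool x) at world yaw deg (mod 180), tool straight down"
    s=read_state(); p=s['ee_pos']; r=Rn.from_quat(s['eef_rot'])
    if yaw is None: r1=r
    else:
        x=r.as_matrix()[:,0]; a=np.radians(yaw)
        xa=np.array([np.cos(a),np.sin(a),0]); xa*=np.sign(xa@x)
        z=np.array([0,0,-1.]); r1=Rn.from_matrix(np.c_[xa,np.cross(z,xa),z])
    rv=(r.inv()*r1).as_rotvec(); d=np.asarray(tgt)-p
    m=max(int(np.ceil(max(np.linalg.norm(d)/vmax,np.linalg.norm(rv)/.145))),1); n=max(n or 1,m)
    rows=[]
    for i in range(n):
        ri=r*Rn.from_rotvec(rv*i/n)
        rows.append([round(float(v),4) for v in np.r_[ri.inv().apply(d/n),rv/n]])
    print(n,"rows"); print(rows)
E
python3 - <<'E'
from h import *
plan([.44,-.24,.29],16)
E
```

```text
10 rows
[[-0.0224, -0.0301, -0.0049, -0.0001, 0.0001, -0.1422], [-0.0179, -0.033, -0.0049, -0.0001, 0.0001, -0.1422], [-0.013, -0.0352, -0.0049, -0.0001, 0.0001, -0.1422], [-0.0079, -0.0366, -0.0049, -0.0001, 0.0001, -0.1422], [-0.0027, -0.0374, -0.0049, -0.0001, 0.0001, -0.1422], [0.0027, -0.0374, -0.0049, -0.0001, 0.0001, -0.1422], [0.008, -0.0366, -0.0049, -0.0001, 0.0001, -0.1422], [0.0131, -0.0351, -0.0049, -0.0001, 0.0001, -0.1422], [0.0179, -0.0329, -0.0049, -0.0001, 0.0001, -0.1422], [0.0224, -0.0301, -0.0049, -0.0001, 0.0001, -0.1422]]
```

{"fn": "step_arm", "kwargs": {"commands": [[-0.0224,-0.0301,-0.005,0,0,-0.142],[-0.0179,-0.033,-0.005,0,0,-0.142],[-0.013,-0.0352,-0.005,0,0,-0.142],[-0.0079,-0.0366,-0.005,0,0,-0.142],[-0.0027,-0.0374,-0.005,0,0,-0.142],[0.0027,-0.0374,-0.005,0,0,-0.142],[0.008,-0.0366,-0.005,0,0,-0.142],[0.0131,-0.0351,-0.005,0,0,-0.142],[0.0179,-0.0329,-0.005,0,0,-0.142],[0.0224,-0.0301,-0.005,0,0,-0.142],[0,0,0,0,0,0],[0,0,0,0,0,0]], "gripper": 1}}

```text
time: 1.3
ee_pos: [0.4407, -0.2401, 0.2914]
eef_rot: [0.99, 0.138, -0.0, 0.0]
ft_force: [-0.7, -0.2, -0.0]
width: 0.087
```

```bash
python3 - <<'E'
from h import *
import json
c=get_calibration("wrist"); im=camera("wrist"); cv2.imwrite("pics/w1.png",im[:,:,::-1])
json.dump({k:np.asarray(v).tolist() for k,v in c.items()},open("w1.json","w"))
print(read_state())
for X in [(.471,-.175,.046),(.49,-.243,.046),(.511,-.309,.046)]: print(proj(c,X,True))
plan([.4704,.1235,.26],28.5)
E
```

```text
{'time': 1.35, 'joint_positions': array([ 0.8378991 ,  0.06248329, -0.44431626,  1.68090047,  0.02763221,
        1.40490745,  0.66500281]), 'joint_vel': array([ 0.01536838,  0.00354631,  0.01661136,  0.00022869, -0.00236714,
        0.00128854,  0.0009187 ]), 'joint_torque': array([ -1.54877298, -41.77659273,  -2.35632442, -39.62982774,
        -0.21023863,   0.07375283,   0.04957871]), 'ee_pos': array([ 0.44013492, -0.24111371,  0.2912141 ]), 'eef_rot': array([ 9.90545096e-01,  1.37187046e-01, -3.54938270e-04,  2.84883072e-05]), 'ft_force': array([-0.00954968, -0.14975164,  0.03548943]), 'torque': array([-0.02896671, -0.06469907,  0.05229815]), 'width': 0.0869144082377674}
[359.8558477  136.15441726]
[358.42718357 190.9938016 ]
[358.27189885 240.90272501]
8 rows
[[0.016, -0.0428, 0.0039, -0.0, 0.0001, -0.0278], [0.0172, -0.0424, 0.0039, -0.0, 0.0001, -0.0278], [0.0184, -0.0419, 0.0039, -0.0, 0.0001, -0.0278], [0.0195, -0.0414, 0.0039, -0.0, 0.0001, -0.0278], [0.0207, -0.0408, 0.0039, -0.0, 0.0001, -0.0278], [0.0218, -0.0402, 0.0039, -0.0, 0.0001, -0.0278], [0.0229, -0.0396, 0.0039, -0.0, 0.0001, -0.0278], [0.024, -0.0389, 0.0039, -0.0, 0.0001, -0.0278]]
```

View pics/w1.png

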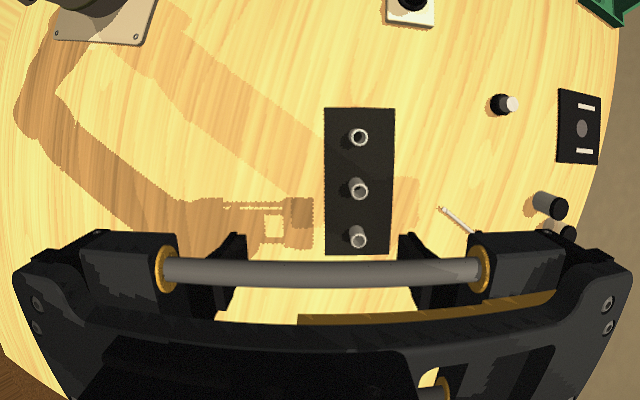

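{"fn": "step_arm", "kwargs": {"commands": [[0.016,-0.0428,0.0039,0,0,-0.028],[0.0172,-0.0424,0.0039,0,0,-0.028],[0.0184,-0.0419,0.0039,0,0,-0.028],[0.0195,-0.0414,0.0039,0,0,-0.028],[0.0207,-0.0408,0.0039,0,0,-0.028],[0.0218,-0.0402,0.0039,0,0,-0.028],[0.0229,-0.0396,0.0039,0,0,-0.028],[0.024,-0.0389,0.0039,0,0,-0.028],[0,0,0,0,0,0],[0,0,0,0,0,0]], "grip_force": 6}}

```text
time: 2.35
ee_pos: [0.47, 0.1237, 0.2598]
eef_rot: [0.969, 0.247, -0.0, -0.0]
ft_force: [0.3, -1.0, -0.2]
width: 0.0868
```

```bash
python3 - <<'E'
from h import *
import json
c=get_calibration("wrist"); im=camera("wrist")
json.dump({k:np.asarray(v).tolist() for k,v in c.items()},open("w2.json","w"))
print(read_state()['ee_pos'],read_state()['ft_force'])
u,v=map(int,proj(c,(.4704,.1235,.2),True)); print(u,v,proj(c,(.4704,.1235,.208),True),proj(c,(.47,.122,.134),True))
x0,y0=u-70,v-90
k=cv2.resize(im[y0:y0+120,x0:x0+150,::-1],None,fx=5,fy=5,interpolation=cv2.INTER_CUBIC)
for x in range(x0//10*10+10,x0+150,10): cv2.putText(k,str(x),(int((x-x0+.5)*5),12),0,.35,(0,0,255)); cv2.line(k,(int((x-x0+.5)*5),0),(int((x-x0+.5)*5),6),(0,0,255))
for y in range(y0//10*10+10,y0+120,10): cv2.putText(k,str(y),(4,int((y-y0+.5)*5)),0,.35,(0,0,255));cv2.line(k,(0,int((y-y0+.5)*5)),(6,int((y-y0+.5)*5)),(0,0,255))
cv2.imwrite("pics/w2.png",k)
E
```

```text
[0.47014354 0.12259173 0.25990589] [-0.15543342 -0.76897472 -1.23365599]
323 227 [323.08036797 231.13979206] [321.68902561 204.12057765]
```

View pics/w2.png

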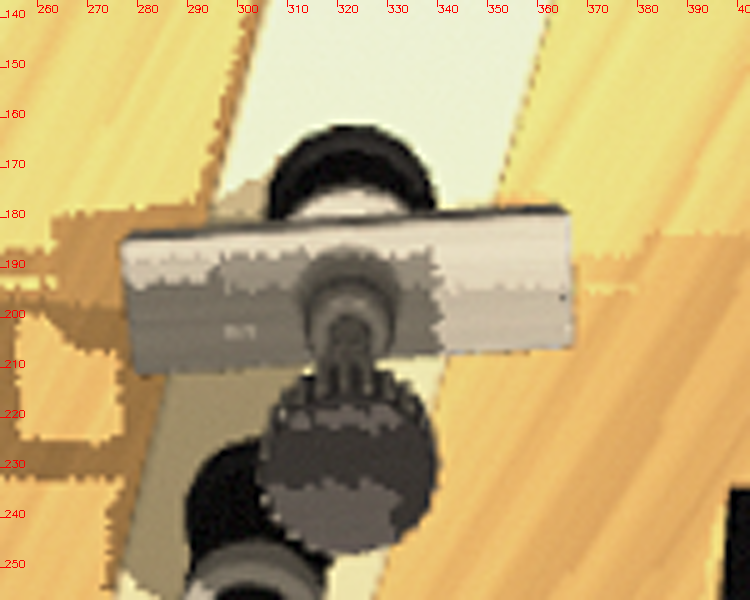

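```bash
python3 - <<'E'
from h import *
import json
c={k:np.array(v) for k,v in json.load(open("w2.json")).items()}
T=get_calibration("top");S=get_calibration("side")
print(onz(c,(321.3,230.5),.208,True), tri([(c,(321.3,230.5),True),(S,(246.5,165.5),0)]), onz(c,(321,198),.134,True))
p=onz(c,(321.3,230.5),.208,True)
plan([p[0],p[1],.204],31)
E
```

```text
[0.46913393 0.12332845 0.208     ] (array([0.46950293, 0.122947  , 0.20699558]), array([ 0.21429036,  0.20598711, -0.76798462,  0.31747098])) [0.46673772 0.12668683 0.134     ]
2 rows
[[-0.0002, -0.0006, 0.028, 0.0, 0.0005, -0.0214], [-0.0002, -0.0006, 0.028, 0.0, 0.0005, -0.0214]]
```

{"fn": "step_arm", "kwargs": {"commands": [[-0.0002,-0.0006,0.028,0,0,-0.021],[-0.0002,-0.0006,0.028,0,0,-0.021],[0,0,0,0,0,0],[0,0,0,0,0,0]]}}

```text
time: 2.8
ee_pos: [0.4692, 0.1237, 0.2049]
eef_rot: [0.964, 0.267, -0.0, 0.0]
ft_force: [0.5, 0.8, 0.1]
width: 0.0872
```

{"fn": "step_arm", "kwargs": {"commands": [[0,0,0,0,0,0],[0,0,0,0,0,0],[0,0,0,0,0,0],[0,0,0,0,0,0],[0,0,0,0,0,0],[0,0,0,0,0,0],[0,0,0,0,0,0],[0,0,0,0,0,0]], "gripper": 0, "grip_force": 6}}

```text
time: 3.6
ee_pos: [0.4689, 0.1251, 0.2043]
eef_rot: [0.963, 0.268, -0.0, 0.0]
ft_force: [-1.4, -0.2, -0.3]
width: 0.031
```

```bash
python3 - <<'E'
from h import *
s=read_state();print(s['ee_pos'],s['ft_force'],s['width'])
im=camera("side"); cv2.imwrite("pics/s2.png",cv2.resize(im[120:280,190:320,::-1],None,fx=3.5,fy=3.5,interpolation=cv2.INTER_CUBIC))
E
```

```text
[0.46893303 0.12510593 0.20432337] [-1.39618654 -0.19663939 -0.26626487] 0.03099553111594598
```

View pics/s2.png

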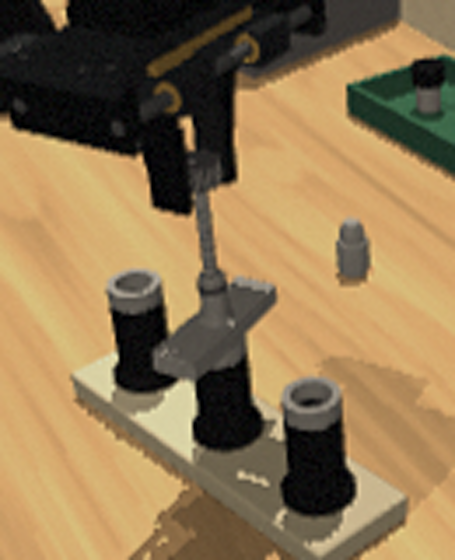

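{"fn": "step_arm", "kwargs": {"commands": [[0,0,0,0,0,0],[0,0,0,0,0,0],[0,0,0,0,0,0]]}}

```text
time: 3.95
ee_pos: [0.469, 0.1251, 0.2043]
eef_rot: [0.963, 0.268, 0.0, -0.0]
ft_force: [-0.0, 0.0, 0.2]
width: 0.0237
```

{"fn": "step_arm", "kwargs": {"commands": [[0,0,0.001,0,0,0],[0,0,0.0015,0,0,0],[0,0,0.0015,0,0,0],[0,0,0.0015,0,0,0],[0,0,0.0015,0,0,0],[0,0,0.0015,0,0,0],[0,0,0.0015,0,0,0],[0,0,0.0015,0,0,0],[0,0,0.0015,0,0,0],[0,0,0.0015,0,0,0],[0,0,0.0015,0,0,0],[0,0,0.0015,0,0,0]]}}

```text
time: 5.15
ee_pos: [0.469, 0.1251, 0.1867]
eef_rot: [0.963, 0.268, 0.0, 0.0]
ft_force: [1.9, -0.4, 2.3]
width: 0.0239
```

{"fn": "step_arm", "kwargs": {"commands": [[0,0,0.001,0,0,0],[0,0,0.001,0,0,0],[0,0,0.001,0,0,0],[0,0,0.001,0,0,0],[0,0,0.001,0,0,0]]}}

```text
time: 5.65
ee_pos: [0.469, 0.1251, 0.1818]
eef_rot: [0.963, 0.268, 0.0, 0.0]
ft_force: [1.2, 1.2, 1.1]
width: 0.0237
```

{"fn": "step_arm", "kwargs": {"commands": [[0,0,0.001,0,0,0],[0,0,0.001,0,0,0],[0,0,0.001,0,0,0],[0,0,0.001,0,0,0]]}}

```text
time: 6.05
ee_pos: [0.469, 0.1251, 0.1778]
eef_rot: [0.963, 0.268, 0.0, 0.0]
ft_force: [0.2, 1.1, 1.4]
width: 0.0241
```

{"fn": "step_arm", "kwargs": {"commands": [[0,0,0.001,0,0,0],[0,0,0.001,0,0,0]]}}

```text
time: 6.25
ee_pos: [0.4691, 0.1251, 0.176]
eef_rot: [0.963, 0.268, 0.0, 0.0]
ft_force: [-0.5, -0.5, 9.5]
width: 0.0236
```

{"fn": "step_arm", "kwargs": {"commands": [[0,0,0.001,0,0,0],[0,0,0.001,0,0,0]]}}

```text
time: 6.45
ee_pos: [0.4694, 0.1252, 0.1746]
eef_rot: [0.963, 0.268, 0.001, 0.0]
ft_force: [-1.6, 0.2, 9.9]
width: 0.0232
```

{"fn": "step_arm", "kwargs": {"commands": [[0,0,0,0,0,0],[0,0,0,0,0,0],[0,0,0,0,0,0],[0,0,0,0,0,0],[0,0,0,0,0,0]]}}

```text
time: 6.95
ee_pos: [0.4693, 0.1252, 0.1744]
eef_rot: [0.963, 0.268, 0.0, 0.0]
ft_force: [0.3, 0.2, 7.8]
width: 0.024
```

```bash
python3 - <<'E'
from h import *
s=read_state();print(s['ee_pos'],s['ft_force'],s['width'])
im=camera("side"); cv2.imwrite("pics/s3.png",cv2.resize(im[120:260,190:320,::-1],None,fx=4,fy=4,interpolation=cv2.INTER_CUBIC))
E
```

```text
[0.46932899 0.12519733 0.17443604] [0.32053878 0.22827065 7.80140692] 0.023963191752683126
```

View pics/s3.png

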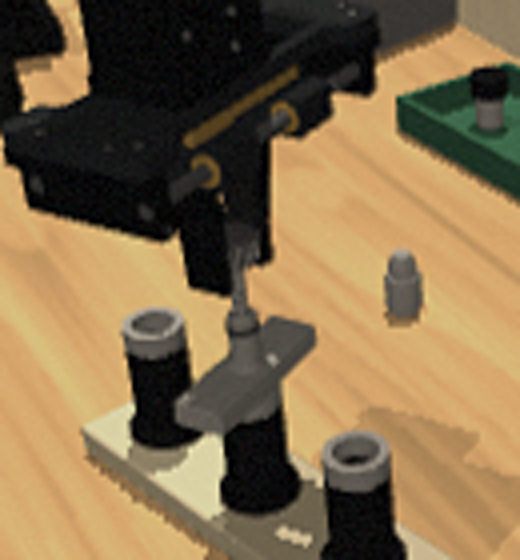

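{"fn": "step_arm", "kwargs": {"commands": [[0,0,0,0,0,0],[0,0,0,0,0,0],[0,0,-0.003,0,0,0],[0,0,-0.005,0,0,0],[0,0,-0.005,0,0,0],[0,0,-0.005,0,0,0],[0,0,-0.005,0,0,0],[0,0,-0.005,0,0,0],[0,0,-0.005,0,0,0],[0,0,-0.003,0,0,0]], "grip_force": 30}}

```text
time: 8.0
ee_pos: [0.4689, 0.125, 0.2103]
eef_rot: [0.963, 0.268, -0.0, 0.0]
ft_force: [-0.4, -0.6, -3.4]
width: 0.0229
```

{"fn": "step_arm", "kwargs": {"commands": [[0,0,-0.002,0,0,0],[0,0,-0.002,0,0,0]]}}

```text
time: 8.2
ee_pos: [0.4689, 0.125, 0.2139]
eef_rot: [0.963, 0.268, -0.0, 0.0]
ft_force: [-0.5, -0.8, -3.5]
width: 0.0232
```

{"fn": "step_arm", "kwargs": {"commands": [[0,0,-0.002,0,0,0],[0,0,-0.001,0,0,0],[0,0,0,0,0,0]]}}

```text
time: 8.5
ee_pos: [0.4689, 0.1251, 0.2168]
eef_rot: [0.963, 0.268, -0.0, -0.0]
ft_force: [-0.3, -0.6, -6.8]
width: 0.023
```

```bash
python3 - <<'E'
from h import *
import json
plan([.469,.125,.247]);
s=read_state(); r=Rn.from_quat(s['eef_rot'])
print(r.inv().apply([-.049,.185,0])/6)
T=get_calibration("top");S=get_calibration("side")
c={k:np.array(v) for k,v in json.load(open("w1.json")).items()}
for n,a,b,w in [("s1",(384,238),(334.5,329),(359.5,136)),("s2",(408.5,231),(371,351),(358.5,189.5)),("s3",(432,223.5),(414,383),(358,238))]:
    print(n,tri([(T,a,0),(S,b,0),(c,w,True)]),tri([(T,a,0),(c,w,True)])[0],tri([(S,b,0),(c,w,True)])[0])
im=cv2.imread("pics/w1.png")[120:260,320:400]; a=cv2.resize(im,None,fx=4,fy=4,interpolation=cv2.INTER_CUBIC)
b=cv2.resize(cv2.imread("pics/side0.png")[320:400,320:430],None,fx=4,fy=4,interpolation=cv2.INTER_CUBIC)
b=np.pad(b,((0,a.shape[0]-b.shape[0]),(0,0),(0,0)))
for k,x0,y0 in ((a,320,120),(b,320,320)):
    for i in range(0,k.shape[1]//4,10): cv2.putText(k,str(x0+i),(i*4+2,10),0,.33,(0,0,255)); cv2.line(k,(i*4+2,0),(i*4+2,5),(0,0,255))
    for i in range(0,k.shape[0]//4,10): cv2.putText(k,str(y0+i),(6,i*4+2),0,.33,(0,0,255)); cv2.line(k,(0,i*4+2),(5,i*4+2),(0,0,255))
cv2.imwrite("pics/sl.png",np.hstack([a,b]))
E
```

```text
1 rows
[[0.0, 0.0001, -0.0302, 0.0, 0.0, 0.0]]
[ 8.94090025e-03 -3.06177921e-02  8.61382599e-07]
s1 (array([ 0.47097682, -0.17506378,  0.04430771]), array([ 3.15091908e-02,  4.14075052e-05, -2.72505119e-01,  4.57963991e-02,
        1.62778696e-01,  1.37552504e-01])) [ 0.47087048 -0.17498467  0.04342895] [ 0.4709675  -0.17508325  0.04434452]
s2 (array([ 0.48961088, -0.24102234,  0.05051054]), array([-0.4354416 , -0.02964377, -0.88517187,  0.23957863,  0.50076859,
        0.73351919])) [ 0.48976784 -0.24170216  0.04458123] [ 0.4897319  -0.24083334  0.05016014]
s3 (array([ 0.51195231, -0.30845566,  0.03994917]), array([-0.64608509, -0.50497509, -1.16842098,  0.44763329,  0.56568573,
        1.08391935])) [ 0.51232789 -0.31049684  0.03148592] [ 0.51241393 -0.30820998  0.03921097]
```

View pics/sl.png

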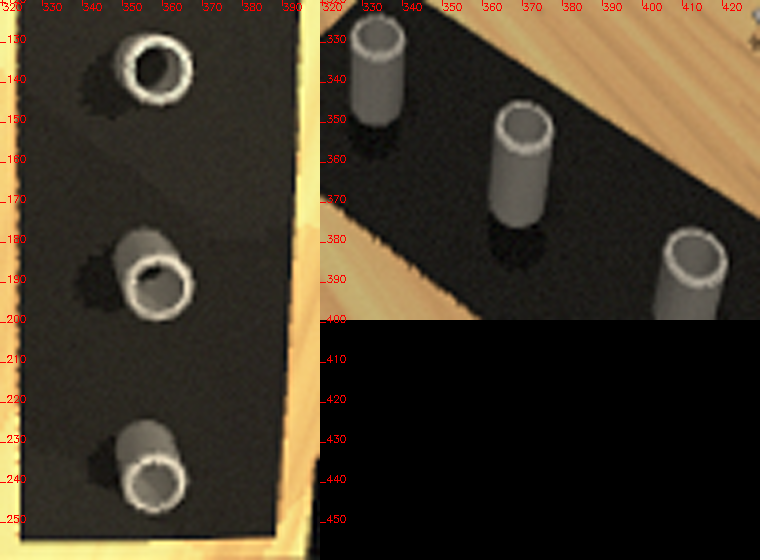

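```bash
python3 - <<'E'
from h import *
import json
T=get_calibration("top");S=get_calibration("side")
c={k:np.array(v) for k,v in json.load(open("w1.json")).items()}
for n,a,b,w in [("s1",(384,238),(334,329),(358.5,136.8)),("s2",(408.5,231),(370.7,351.2),(359,191.3)),("s3",(432,223.5),(413,383.3),(358.2,240))]:
    print(n,tri([(S,b,0),(c,w,True)]),tri([(T,a,0),(c,w,True)])[0])
    # base-centre projections in side view for the three lengths given wrist top ray
    for L in (.041,.046,.051):
        p=onz(c,w,L,True); print("   ",L,p[:2].round(4),"side top",proj(S,p).round(1),"top",proj(T,p).round(1),"wrist base",proj(c,[p[0],p[1],.003],True).round(1))
E
```

```text
s1 (array([ 0.46954748, -0.17629308,  0.0466933 ]), array([-0.04486603,  0.00688559,  0.02569452,  0.02512717])) [ 0.47135628 -0.17645039  0.03210911]
    0.041 [ 0.4702 -0.1763] side top [334.3 331.2] top [384.3 238.3] wrist base [355.3 135.5]
    0.046 [ 0.4696 -0.1763] side top [334.  329.3] top [384.6 238.5] wrist base [354.9 135.4]
    0.051 [ 0.469  -0.1762] side top [333.7 327.3] top [384.8 238.6] wrist base [354.5 135.2]
s2 (array([ 0.48977362, -0.24210945,  0.05176781]), array([ 0.02878231, -0.0080284 , -0.01888026, -0.01756664])) [ 0.48929343 -0.24158091  0.05460498]
    0.041 [ 0.4917 -0.2441] side top [372.1 356. ] top [408.5 230.4] wrist base [355.9 185.4]
    0.046 [ 0.4908 -0.2432] side top [371.5 353.8] top [408.5 230.6] wrist base [355.5 184.7]
    0.051 [ 0.4899 -0.2423] side top [370.8 351.5] top [408.5 230.8] wrist base [355.1 183.9]
s3 (array([ 0.51135235, -0.30916057,  0.04187983]), array([ 0.06521337, -0.02549564, -0.05080907, -0.04695916])) [ 0.51066512 -0.30838163  0.0447559 ]
    0.041 [ 0.5116 -0.3095] side top [413.3 383.7] top [431.8 223.1] wrist base [355.4 230.6]
    0.046 [ 0.5105 -0.3078] side top [412.3 381.1] top [431.6 223.4] wrist base [355.  229.3]
    0.051 [ 0.5093 -0.306 ] side top [411.2 378.4] top [431.4 223.6] wrist base [354.6 228.1]
```

{"fn": "step_arm", "kwargs": {"commands": [[0,0,-0.015,0,0,0],[0,0,-0.016,0,0,0],[0.009,-0.0306,0,0,0,0],[0.009,-0.0306,0,0,0,0],[0.009,-0.0306,0,0,0,0],[0.009,-0.0306,0,0,0,0],[0.009,-0.0306,0,0,0,0],[0.009,-0.0306,0,0,0,0],[0,0,0,0,0,0]]}}

```text
time: 9.4
ee_pos: [0.4178, 0.3147, 0.2479]
eef_rot: [0.963, 0.271, -0.0, -0.002]
ft_force: [-2.1, 0.5, -5.4]
width: 0.0227
```

{"fn": "step_arm", "kwargs": {"commands": [[0,0,0.02,0,0,0],[0,0,0.025,0,0,0],[0,0,0.025,0,0,0],[0,0,0.02,0,0,0],[0,0,0.013,0,0,0],[0,0,0.007,0,0,0],[0,0,0.003,0,0,0],[0,0,0.002,0,0,0]]}}

```text
time: 10.2
ee_pos: [0.4207, 0.3104, 0.1333]
eef_rot: [0.963, 0.268, 0.0, -0.0]
ft_force: [0.3, 0.8, -5.1]
width: 0.0226
```

{"fn": "step_arm", "kwargs": {"commands": [[0,0,0.002,0,0,0],[0,0,0.002,0,0,0],[0,0,0.0015,0,0,0]]}}

```text
time: 10.5
ee_pos: [0.4205, 0.3102, 0.1275]
eef_rot: [0.963, 0.268, 0.0, 0.0]
ft_force: [1.0, -0.7, -5.2]
width: 0.0228
```

{"fn": "step_arm", "kwargs": {"commands": [[0,0,0.001,0,0,0],[0,0,0.001,0,0,0]]}}

```text
time: 10.7
ee_pos: [0.4204, 0.3102, 0.1253]
eef_rot: [0.963, 0.268, 0.0, 0.0]
ft_force: [0.4, 0.8, -4.3]
width: 0.0232
```

{"fn": "step_arm", "kwargs": {"commands": [[0,0,0.001,0,0,0],[0,0,0.001,0,0,0]]}}

```text
time: 10.9
ee_pos: [0.4205, 0.3107, 0.1239]
eef_rot: [0.963, 0.268, 0.0, -0.0]
ft_force: [-1.3, -0.2, 1.9]
width: 0.023
```

{"fn": "step_arm", "kwargs": {"commands": [[0,0,0,0,0,0],[0,0,0,0,0,0],[0,0,0,0,0,0],[0,0,0,0,0,0],[0,0,0,0,0,0],[0,0,-0.005,0,0,0],[0,0,-0.02,0,0,0],[0,0,-0.045,0,0,0],[0,0,-0.045,0,0,0],[0,0,0,0,0,0]], "gripper": 0.8}}

```text
time: 11.9
ee_pos: [0.4219, 0.3123, 0.2444]
eef_rot: [0.963, 0.268, 0.004, -0.001]
ft_force: [1.2, 0.7, -0.3]
width: 0.0693
```

```bash
python3 - <<'E'
from h import *
im=camera("side"); t=camera("top")
a=cv2.resize(im[100:280,150:320,::-1],None,fx=2.2,fy=2.2,interpolation=cv2.INTER_CUBIC)
b=cv2.resize(t[205:265,230:330,::-1],None,fx=4,fy=4,interpolation=cv2.INTER_CUBIC)
for i in range(0,100,10): cv2.putText(b,str(230+i),(i*4+2,10),0,.33,(0,0,255))
for i in range(0,60,10): cv2.putText(b,str(205+i),(0,i*4+6),0,.33,(0,0,255))
cv2.imwrite("pics/s4.png",np.hstack([a,np.pad(b,((0,a.shape[0]-b.shape[0]),(0,0),(0,0)))]))
print(read_state()['ee_pos'],read_state()['joint_positions'])
plan([.49,-.05,.24],16)
E
```

```text
[0.42071243 0.3104244  0.23944165] [ 0.14863466  0.22409746 -0.98077175  1.69417362  0.19284522  1.32383635
 -0.3249394 ]
8 rows
[[-0.0159, 0.0431, -0.0001, 0.0, -0.0003, 0.0329], [-0.0144, 0.0436, -0.0001, 0.0, -0.0003, 0.0329], [-0.013, 0.044, -0.0001, 0.0, -0.0003, 0.0329], [-0.0115, 0.0444, -0.0001, 0.0, -0.0003, 0.0329], [-0.0101, 0.0448, -0.0001, 0.0, -0.0003, 0.0329], [-0.0086, 0.0451, -0.0001, 0.0, -0.0003, 0.0329], [-0.0071, 0.0453, -0.0001, 0.0, -0.0003, 0.0329], [-0.0056, 0.0455, -0.0001, 0.0, -0.0003, 0.0329]]
```

View pics/s4.png

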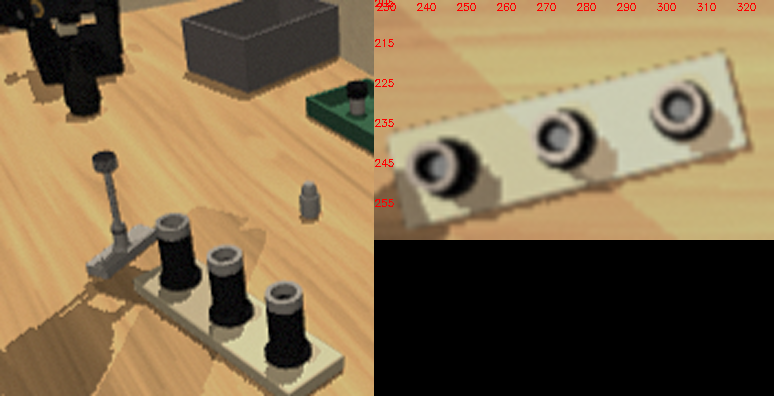

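```bash
python3 - <<'E'
from h import *
T=get_calibration("top"); print(onz(T,(276,239.3),.09))
plan([.47,.122,.20],16)
E
```

```text
[0.46769147 0.12006553 0.09      ]
5 rows
[[-0.011, 0.0374, 0.0079, 0.0001, -0.0004, 0.0527], [-0.0091, 0.0379, 0.0079, 0.0001, -0.0004, 0.0527], [-0.007, 0.0383, 0.0079, 0.0001, -0.0004, 0.0527], [-0.005, 0.0386, 0.0079, 0.0001, -0.0004, 0.0527], [-0.003, 0.0388, 0.0079, 0.0001, -0.0004, 0.0527]]
```

{"fn": "step_arm", "kwargs": {"commands": [[-0.011,0.0374,0.0079,0,0,0.0527],[-0.0091,0.0379,0.0079,0,0,0.0527],[-0.007,0.0383,0.0079,0,0,0.0527],[-0.005,0.0386,0.0079,0,0,0.0527],[-0.003,0.0388,0.0079,0,0,0.0527],[0,0,0,0,0,0],[0,0,0,0,0,0],[0,0,0,0,0,0]]}}

```text
time: 12.8
ee_pos: [0.4691, 0.1229, 0.1985]
eef_rot: [0.99, 0.14, -0.0, -0.0]
ft_force: [0.0, 0.1, 0.0]
width: 0.0696
```

```bash
python3 - <<'E'
from h import *
import json
s=read_state(); c=get_calibration("wrist"); im=camera("wrist"); print(s['ee_pos'],s['joint_positions'])
json.dump({k:np.asarray(v).tolist() for k,v in c.items()},open("w3.json","w"))
u,v=proj(c,(.47,.122,.09),True); print(u,v)
x0,y0=int(u)-70,int(v)-55
k=cv2.resize(im[y0:y0+110,x0:x0+140,::-1],None,fx=5,fy=5,interpolation=cv2.INTER_CUBIC)
for x in range(x0//10*10+10,x0+140,10): cv2.putText(k,str(x),(int((x-x0+.5)*5),12),0,.35,(0,0,255)); cv2.line(k,(int((x-x0+.5)*5),0),(int((x-x0+.5)*5),6),(0,0,255))
for y in range(y0//10*10+10,y0+110,10): cv2.putText(k,str(y),(4,int((y-y0+.5)*5)),0,.35,(0,0,255));cv2.line(k,(0,int((y-y0+.5)*5)),(6,int((y-y0+.5)*5)),(0,0,255))
# predicted rim overlay
for r in (.012,.017):
    P=[((proj(c,(.47+r*np.cos(a),.122+r*np.sin(a),.09),True)-[x0,y0]+.5)*5) for a in np.linspace(0,2*np.pi,24)]
    for p in P: cv2.circle(k,tuple(int(q) for q in p),1,(0,255,0),-1)
cv2.imwrite("pics/w3.png",k)
E
```

```text
[0.46906443 0.12292055 0.19852967] [ 0.4426901   0.12447076 -0.83458053  1.84231351  0.09757918  1.21753628
 -0.14038147]
323.29560314896383 208.94237098929383
```

View pics/w3.png

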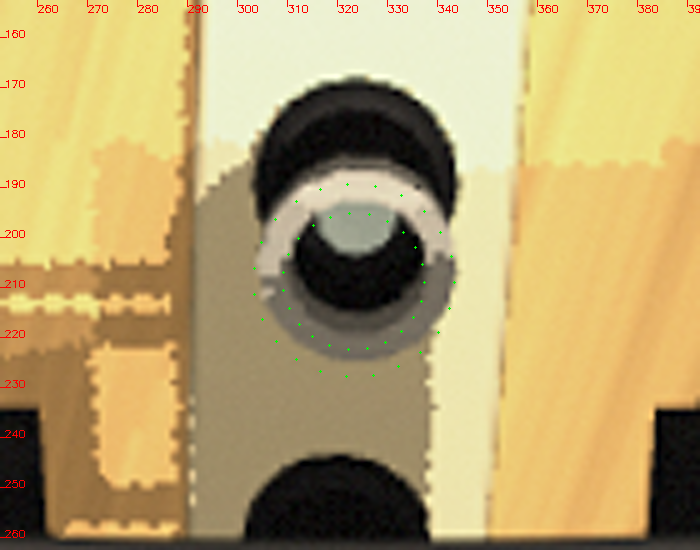

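```bash
python3 - <<'E'
from h import *
import json
c={k:np.array(v) for k,v in json.load(open("w3.json")).items()}
print(onz(c,(323.8,205.2),.09,True))
s=read_state(); r=Rn.from_quat(s['eef_rot'])
print("-- to above sleeve3"); plan([.5115,-.3093,.13],16)
E
```

```text
[0.46949369 0.12527006 0.09      ]
-- to above sleeve3
10 rows
[[-0.008, 0.0427, 0.0069, -0.0, 0.0, 0.0003], [-0.008, 0.0427, 0.0069, -0.0, 0.0, 0.0003], [-0.0079, 0.0427, 0.0069, -0.0, 0.0, 0.0003], [-0.0079, 0.0427, 0.0069, -0.0, 0.0, 0.0003], [-0.0079, 0.0427, 0.0069, -0.0, 0.0, 0.0003], [-0.0079, 0.0427, 0.0069, -0.0, 0.0, 0.0003], [-0.0079, 0.0427, 0.0069, -0.0, 0.0, 0.0003], [-0.0079, 0.0427, 0.0069, -0.0, 0.0, 0.0003], [-0.0079, 0.0427, 0.0069, -0.0, 0.0, 0.0003], [-0.0079, 0.0427, 0.0069, -0.0, 0.0, 0.0003]]
```

{"fn": "step_arm", "kwargs": {"commands": [[-0.008,0.0427,0.0,0,0,0],[-0.008,0.0427,0.007,0,0,0],[-0.0079,0.0427,0.007,0,0,0],[-0.0079,0.0427,0.007,0,0,0],[-0.0079,0.0427,0.007,0,0,0],[-0.0079,0.0427,0.007,0,0,0],[-0.0079,0.0427,0.007,0,0,0],[-0.0079,0.0427,0.007,0,0,0],[-0.0079,0.0427,0.007,0,0,0],[-0.0079,0.0427,0.013,0,0,0],[0,0,0,0,0,0],[0,0,0,0,0,0]], "gripper": 0, "grip_force": 10}}

```text
time: 14.05
ee_pos: [0.5116, -0.31, 0.1291]
eef_rot: [0.99, 0.139, -0.0, -0.001]
ft_force: [0.0, 0.6, -0.5]
width: 0.0006
```

{"fn": "step_arm", "kwargs": {"commands": [[0,0,0.02,0,0,0],[0,0,0.02,0,0,0],[0,0,0.015,0,0,0],[0,0,0.004,0,0,0],[0,0,0,0,0,0],[0,0,0.002,0,0,0],[0,0,0.002,0,0,0],[0,0,0.002,0,0,0]]}}

```text
time: 14.85
ee_pos: [0.5116, -0.3107, 0.0653]
eef_rot: [0.99, 0.139, 0.0, 0.0]
ft_force: [0.9, -0.2, 0.7]
width: 0.0
```

{"fn": "step_arm", "kwargs": {"commands": [[0,0,0.001,0,0,0],[0,0,0.001,0,0,0]]}}

```text
time: 15.05
ee_pos: [0.5113, -0.3106, 0.0629]
eef_rot: [0.99, 0.139, 0.0, 0.0]
ft_force: [-1.0, 0.4, 0.5]
width: 0.0004
```

{"fn": "step_arm", "kwargs": {"commands": [[0,0,0.001,0,0,0],[0,0,0.001,0,0,0]]}}

```text
time: 15.25
ee_pos: [0.5113, -0.3105, 0.0608]
eef_rot: [0.99, 0.139, 0.0, 0.0]
ft_force: [0.6, 0.1, 0.2]
width: 0.0001
```

{"fn": "step_arm", "kwargs": {"commands": [[0,0,0.001,0,0,0],[0,0,0.001,0,0,0]]}}

```text
time: 15.45
ee_pos: [0.5121, -0.3109, 0.0605]
eef_rot: [0.99, 0.139, 0.001, 0.001]
ft_force: [-3.8, 2.5, 20.1]
width: 0.0004
```

{"fn": "step_arm", "kwargs": {"commands": [[0,0,-0.012,0,0,0],[0,-0.001,-0.01,0,0,0],[0,0,0,0,0,0],[0,0,0,0,0,0],[0,0,0,0,0,0],[0,0,0,0,0,0],[0,0,0.01,0,0,0],[0,0,0.01,0,0,0],[0,0,0.003,0,0,0],[0,0,0,0,0,0],[0,0,0,0,0,0]], "gripper": 0.6}}

```text
time: 16.55
ee_pos: [0.5111, -0.3095, 0.0578]
eef_rot: [0.99, 0.139, -0.0, -0.0]
ft_force: [0.2, -0.6, 0.6]
width: 0.0519
```

Down 2.3 mm more (to 0.0555), close.

{"fn": "step_arm", "kwargs": {"commands": [[0,0,0.0023,0,0,0],[0,0,0,0,0,0],[0,0,0,0,0,0],[0,0,0,0,0,0],[0,0,0,0,0,0],[0,0,0,0,0,0],[0,0,0,0,0,0],[0,0,0,0,0,0]], "gripper": 0, "grip_force": 15}}

```text
time: 17.35
ee_pos: [0.5111, -0.3095, 0.0556]
eef_rot: [0.99, 0.139, 0.0, 0.0]
ft_force: [-0.2, 0.7, -0.0]
width: 0.0206
```

{"fn": "step_arm", "kwargs": {"commands": [[0,0,-0.01,0,0,0],[0,0,-0.03,0,0,0],[0,0,-0.045,0,0,0],[0,0,-0.04,0,0,0],[0,0,0,0,0,0]]}}

```text
time: 17.85
ee_pos: [0.5137, -0.3106, 0.1875]
eef_rot: [0.99, 0.139, 0.004, 0.003]
ft_force: [0.3, -0.6, -1.2]
width: 0.0204
```

```bash
python3 - <<'E'
from h import *
print(read_state()['width'])
plan([.4695,.1245,.165],16,n=11)
E
```

```text
0.020438036194841885
11 rows
[[0.007, -0.0391, 0.0018, 0.0007, -0.0006, 0.0], [0.007, -0.0391, 0.0018, 0.0007, -0.0006, 0.0], [0.007, -0.0391, 0.0018, 0.0007, -0.0006, 0.0], [0.007, -0.0391, 0.0019, 0.0007, -0.0006, 0.0], [0.007, -0.0391, 0.0019, 0.0007, -0.0006, 0.0], [0.007, -0.0391, 0.0019, 0.0007, -0.0006, 0.0], [0.007, -0.0391, 0.0019, 0.0007, -0.0006, 0.0], [0.007, -0.0391, 0.002, 0.0007, -0.0006, 0.0], [0.007, -0.0391, 0.002, 0.0007, -0.0006, 0.0], [0.007, -0.0391, 0.002, 0.0007, -0.0006, 0.0], [0.007, -0.0391, 0.002, 0.0007, -0.0006, 0.0]]
```

{"fn": "step_arm", "kwargs": {"commands": [[0.0073,-0.039,0.0014,0,0,0],[0.0073,-0.039,0.0014,0,0,0],[0.0073,-0.039,0.0014,0,0,0],[0.0073,-0.039,0.0014,0,0,0],[0.0073,-0.039,0.0014,0,0,0],[0.0073,-0.039,0.0014,0,0,0],[0.0073,-0.039,0.0014,0,0,0],[0.0073,-0.039,0.0014,0,0,0],[0.0073,-0.039,0.0014,0,0,0],[0.0073,-0.039,0.0014,0,0,0],[0.0073,-0.039,0.0014,0,0,0],[0,0,0,0,0,0]]}}

```text
time: 19.05
ee_pos: [0.4685, 0.1306, 0.1657]
eef_rot: [0.99, 0.143, 0.0, -0.001]
ft_force: [0.4, -0.7, -0.5]
width: 0.0207
```

{"fn": "step_arm", "kwargs": {"commands": [[0,0,0,0,0,0],[0,0,0,0,0,0]]}}

```text
time: 19.25
ee_pos: [0.47, 0.1237, 0.1652]
eef_rot: [0.99, 0.139, -0.0, 0.0]
ft_force: [0.2, -0.0, -0.5]
width: 0.0204
```

```bash
python3 - <<'E'
from h import *
import json
s=read_state(); c=get_calibration("wrist"); im=camera("wrist"); sd=camera("side"); print(s['ee_pos'],s['eef_rot'])
json.dump({k:np.asarray(v).tolist() for k,v in c.items()},open("w4.json","w"))
e=s['ee_pos']; m=(.4695,.1253,.09)
zt=e[2]-.019
x0,y0=260,160
k=cv2.resize(im[y0:y0+110,x0:x0+130,::-1],None,fx=4,fy=4,interpolation=cv2.INTER_CUBIC)
def circ(X,r,col):
    for a in np.linspace(0,2*np.pi,30):
        p=(proj(c,(X[0]+r*np.cos(a),X[1]+r*np.sin(a),X[2]),True)-[x0,y0]+.5)*4
        cv2.circle(k,tuple(int(q) for q in p),1,col,-1)
circ(m,.017,(0,255,0)); circ((e[0],e[1],zt-.033),.011,(0,0,255))
S=get_calibration("side"); print("side bottom",proj(S,(e[0],e[1],zt-.033)))
b=cv2.resize(sd[130:270,200:300,::-1],None,fx=3.1,fy=3.1,interpolation=cv2.INTER_CUBIC)
h=max(k.shape[0],b.shape[0])
cv2.imwrite("pics/w4.png",np.hstack([np.pad(q,((0,h-q.shape[0]),(0,0),(0,0))) for q in (k,b[:,:275])]))
E
```

```text
[0.47003035 0.12373484 0.16515326] [ 9.90345627e-01  1.38619644e-01 -5.34608826e-05  3.60009595e-04]
side bottom [250.93245155 206.51683962]
```

View pics/w4.png

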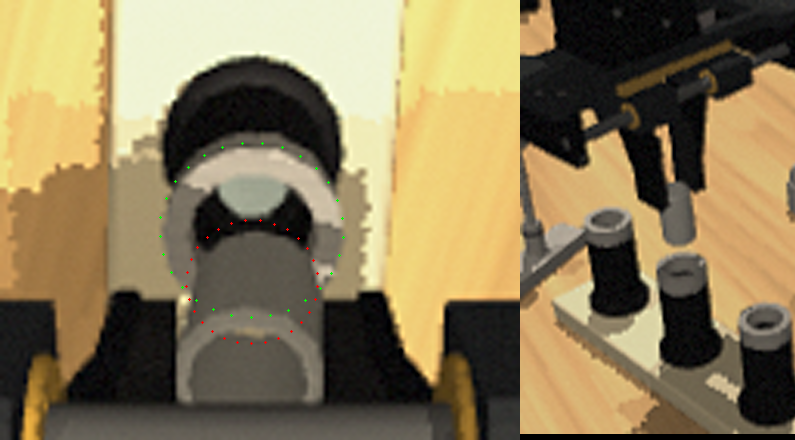

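```bash
python3 - <<'E'
from h import *
import json
S=get_calibration("side"); c={k:np.array(v) for k,v in json.load(open("w4.json")).items()}
for m in [(.4695,.1253,.09),(.4695,.1216,.09),(.4700,.1237,.113),(.4706,.1216,.113)]: print(m,proj(S,m),proj(c,m,True))
# wrist measurements: sleeve bottom far edge, top rim far edge etc. -> offset along tool y
ex=np.array([.961,.276,0]); ey=np.array([.276,-.961,0]); e=np.array([.4700,.1237,0])
for dy in (0,.001,.002,.003):
    q=[]
    for z,r in((.1131,.0110),(.1511,.0110),(.1511,.0095)):
        p=e+ey*dy+[0,0,z]; P=np.array([proj(c,p+r*np.array([np.cos(a),np.sin(a),0]),True) for a in np.linspace(0,6.28,60)])
        q.append([((P[:,0].min()-260+.5)*4).round(),((P[:,0].max()-260+.5)*4).round(),((P[:,1].min()-160+.5)*4).round(),((P[:,1].max()-160+.5)*4).round()])
    print(dy,q)
E
```

```text
(0.4695, 0.1253, 0.09) [251.54150106 215.51662219] [322.42381737 217.54558656]
(0.4695, 0.1216, 0.09) [252.28464339 216.36675865] [321.05593979 222.10538173]
(0.47, 0.1237, 0.113) [250.93359663 206.59159433] [322.52155987 230.27467998]
(0.4706, 0.1216, 0.113) [251.63257207 206.97514234] [322.52073466 233.32032827]
0 [[np.float64(187.0), np.float64(318.0), np.float64(221.0), np.float64(344.0)], [np.float64(173.0), np.float64(332.0), np.float64(303.0), np.float64(446.0)], [np.float64(184.0), np.float64(321.0), np.float64(313.0), np.float64(437.0)]]
0.001 [[np.float64(187.0), np.float64(318.0), np.float64(226.0), np.float64(349.0)], [np.float64(173.0), np.float64(331.0), np.float64(310.0), np.float64(453.0)], [np.float64(184.0), np.float64(321.0), np.float64(320.0), np.float64(443.0)]]
0.002 [[np.float64(187.0), np.float64(317.0), np.float64(232.0), np.float64(355.0)], [np.float64(174.0), np.float64(331.0), np.float64(316.0), np.float64(459.0)], [np.float64(184.0), np.float64(321.0), np.float64(327.0), np.float64(450.0)]]
0.003 [[np.float64(187.0), np.float64(317.0), np.float64(238.0), np.float64(360.0)], [np.float64(174.0), np.float64(331.0), np.float64(323.0), np.float64(465.0)], [np.float64(185.0), np.float64(320.0), np.float64(333.0), np.float64(456.0)]]
```

```bash
python3 - <<'E'
from h import *
sd=camera("side"); im=camera("wrist"); s=read_state(); print(s['ee_pos'])
def crop(im,x0,y0,w,h,f):
    k=cv2.resize(im[y0:y0+h,x0:x0+w,::-1],None,fx=f,fy=f,interpolation=cv2.INTER_CUBIC)
    for x in range(-(-x0//5)*5,x0+w,5): cv2.line(k,(int((x-x0+.5)*f),0),(int((x-x0+.5)*f),5),(0,0,255)); cv2.putText(k,str(x),(int((x-x0+.5)*f)-9,14),0,.32,(0,0,255))
    for y in range(-(-y0//5)*5,y0+h,5): cv2.line(k,(0,int((y-y0+.5)*f)),(5,int((y-y0+.5)*f)),(0,0,255)); cv2.putText(k,str(y),(6,int((y-y0+.5)*f)+4),0,.32,(0,0,255))
    return k
a=crop(sd,228,180,50,70,8); b=crop(im,295,190,55,78,7)
h=max(a.shape[0],b.shape[0]); cv2.imwrite("pics/z.png",np.hstack([np.pad(q,((0,h-q.shape[0]),(0,0),(0,0))) for q in (a,b)]))
E
```

```text
[0.47004382 0.12389612 0.16514333]
```

View pics/z.png

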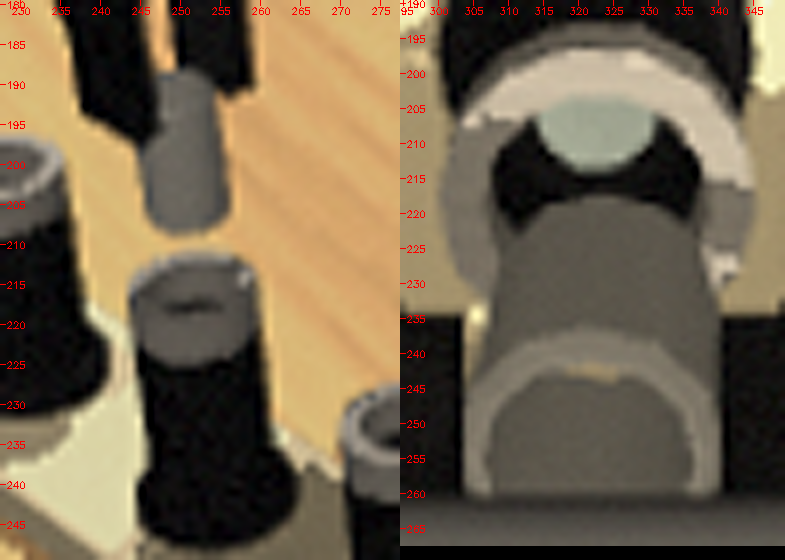

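{"fn": "step_arm", "kwargs": {"commands": [[0,-0.0025,0.005,0,0,0],[0,0,0.008,0,0,0],[0,0,0.005,0,0,0],[0,0,0.002,0,0,0],[0,0,0.001,0,0,0],[0,0,0.001,0,0,0]]}}

```text
time: 20.05
ee_pos: [0.4692, 0.1274, 0.1431]
eef_rot: [0.99, 0.139, 0.0, 0.0]
ft_force: [-0.9, 0.3, -0.6]
width: 0.0206
```

{"fn": "step_arm", "kwargs": {"commands": [[0,0,0.001,0,0,0],[0,0,0.001,0,0,0]]}}

```text
time: 20.25
ee_pos: [0.4693, 0.1274, 0.1412]
eef_rot: [0.99, 0.139, 0.0, 0.0]
ft_force: [-1.1, -0.2, 0.2]
width: 0.0204
```

{"fn": "step_arm", "kwargs": {"commands": [[0,0,0.001,0,0,0],[0,0,0.001,0,0,0]]}}

```text
time: 20.45
ee_pos: [0.4695, 0.1272, 0.1395]
eef_rot: [0.99, 0.139, 0.0, 0.0]
ft_force: [-0.7, -1.0, 1.1]
width: 0.0203
```

{"fn": "step_arm", "kwargs": {"commands": [[0,0,0.001,0,0,0],[0,0,0.001,0,0,0]]}}

```text
time: 20.65
ee_pos: [0.4691, 0.1273, 0.137]
eef_rot: [0.99, 0.139, -0.0, 0.0]
ft_force: [0.2, -0.6, -1.2]
width: 0.0207
```

{"fn": "step_arm", "kwargs": {"commands": [[0,0,0.001,0,0,0],[0,0,0.001,0,0,0]]}}

```text
time: 20.85
ee_pos: [0.4691, 0.1273, 0.135]
eef_rot: [0.99, 0.139, -0.0, 0.0]
ft_force: [-0.3, -0.1, -0.0]
width: 0.0205
```

{"fn": "step_arm", "kwargs": {"commands": [[0,0,0.0015,0,0,0],[0,0,0.0015,0,0,0],[0,0,0.0015,0,0,0],[0,0,0.0015,0,0,0],[0,0,0.0015,0,0,0]]}}

```text
time: 21.35
ee_pos: [0.4691, 0.1273, 0.1275]
eef_rot: [0.99, 0.139, -0.0, 0.0]
ft_force: [-0.1, 0.1, 0.5]
width: 0.0205
```

{"fn": "step_arm", "kwargs": {"commands": [[0,0,0.0015,0,0,0],[0,0,0.0015,0,0,0],[0,0,0.0015,0,0,0],[0,0,0.0015,0,0,0],[0,0,0.0015,0,0,0]]}}

```text
time: 21.85
ee_pos: [0.4692, 0.1273, 0.12]
eef_rot: [0.99, 0.139, 0.0, 0.0]
ft_force: [0.4, -0.3, 0.4]
width: 0.0202
```

{"fn": "step_arm", "kwargs": {"commands": [[0,0,0.0015,0,0,0],[0,0,0.0015,0,0,0],[0,0,0.001,0,0,0]]}}

```text
time: 22.15
ee_pos: [0.4692, 0.1272, 0.116]
eef_rot: [0.99, 0.139, 0.0, 0.0]
ft_force: [1.0, -2.0, 1.9]
width: 0.0201
```

{"fn": "step_arm", "kwargs": {"commands": [[0,0,0.001,0,0,0],[0,0,0.001,0,0,0]]}}

```text
time: 22.35
ee_pos: [0.4693, 0.1272, 0.1141]
eef_rot: [0.99, 0.139, 0.0, 0.0]
ft_force: [0.0, -2.4, 1.9]
width: 0.0201
```

{"fn": "step_arm", "kwargs": {"commands": [[0,0,0.001,0,0,0],[0,0,0.001,0,0,0],[0,0,0,0,0,0]]}}

```text
time: 22.65
ee_pos: [0.4693, 0.1272, 0.1121]
eef_rot: [0.99, 0.139, 0.0, 0.0]
ft_force: [1.0, -3.7, 1.6]
width: 0.02
```

{"fn": "step_arm", "kwargs": {"commands": [[0,0.001,0.0008,0,0,0],[0,0,0,0,0,0]]}}

```text
time: 22.85
ee_pos: [0.4692, 0.1267, 0.1111]
eef_rot: [0.99, 0.139, -0.0, -0.0]
ft_force: [0.9, -0.8, -0.4]
width: 0.0202
```

{"fn": "step_arm", "kwargs": {"commands": [[0,0,0,0,0,0],[0,0,0,0,0,0],[0,0,0,0,0,0],[0,0,0,0,0,0],[0,0,0,0,0,0]], "gripper": 0.5}}

```text
time: 23.35
ee_pos: [0.4694, 0.1265, 0.1113]
eef_rot: [0.99, 0.139, -0.0, -0.0]
ft_force: [0.2, 0.2, -0.1]
width: 0.0425
```

Retreat up and look.

{"fn": "step_arm", "kwargs": {"commands": [[0,0,-0.01,0,0,0],[0,0,-0.03,0,0,0],[0,0,-0.045,0,0,0],[0,0,0,0,0,0],[0,0,0,0,0,0]]}}

```text
time: 23.85
ee_pos: [0.4701, 0.1266, 0.1977]
eef_rot: [0.99, 0.139, 0.001, 0.0]
ft_force: [-0.9, 0.2, -0.4]
width: 0.0435
```

```bash
python3 - <<'E'
from h import *
sd=camera("side"); im=camera("wrist"); c=get_calibration("wrist"); u,v=proj(c,(.4695,.1253,.09),True).astype(int); print(read_state()['ee_pos'])
a=cv2.resize(sd[140:260,180:310,::-1],None,fx=3.2,fy=3.2,interpolation=cv2.INTER_CUBIC)
b=cv2.resize(im[v-40:v+40,u-40:u+40,::-1],None,fx=4.8,fy=4.8,interpolation=cv2.INTER_CUBIC)
cv2.imwrite("pics/f.png",np.hstack([a[:384],b]))
E
```

```text
[0.46906004 0.1261942  0.19589822]
```

View pics/f.png

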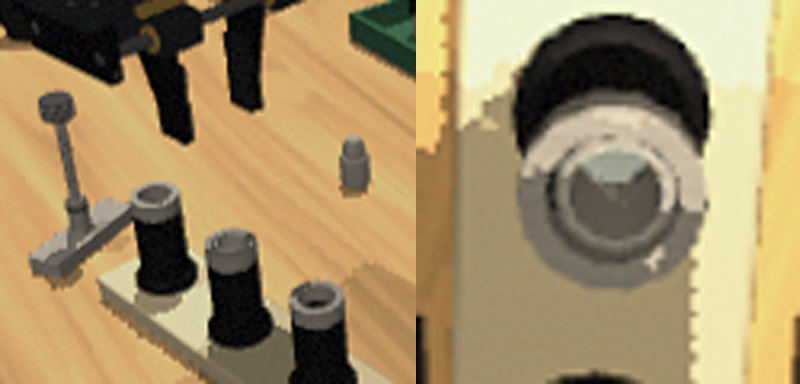

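```bash
python3 -c "
from bench import *
print(close_job())"
```

```text
the job is handed in; nothing more can be done
None
```

I measured the middle tube at 38 mm deep, stood the gauge on the bench, put the 38 mm sleeve in the tube, and handed the job in at about 24 s. No verdict was reported.

- **Depth:** The rod bottomed after about 28 mm of travel, which reads as about 38 mm. The tool then rose 39.5 to 42.4 mm before the gauge's weight came on, which also fits 38 mm and rules out 43 mm. The force at the tool while bottomed was about 8 to 10 N, including rod friction.
- **Gauge:** It stands upright and released at about (0.42, 0.31). The last side picture shows it upright and clear of the rack.
- **Sleeve choice:** The cameras gave the short sleeve's top at about 42 mm, and touching it with closed fingers gave 41.5 mm. The expected figure is 41 mm, counting the 3 mm mat. That touch read 20 N for a moment, on the sleeve only, more than I intended.
- **Insertion:** The sleeve went in with tool readings of no more than about 4 N. I released it about 1 mm above the rim, so it dropped roughly the last 1–2 mm.
- **Last check:** The final pictures show the sleeve concentric in the tube and apparently flush. I did not check the flushness by touch.
- **Disagreements:** The top camera put the tube mouth 4 to 5 mm away in y from the wrist and side cameras, and I trusted those two. The gripped sleeve also looked 1 to 2 mm off the TCP in the wrist picture, which I corrected before lowering it.
- **Pictures:** I viewed 14, four over the budget of 10.

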